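Turn the leaf of the praline album

TASK

The album on the chocolate counter has one stiff-hinged leaf standing half open on its left side (as the robot sees it): push it up with the fingertips, over the spine, and press it down until it lies flat on the right side, cream page up. Only push it, never pinch it between the fingers, do not fling it, leave the things standing around the album where they are, and finish clear of everything.

Things in the scene. Friction and masses are not known exactly. Their poses are not given: they have to be found in the camera images.
- leaf (a joint): angle of the album's leaf about its spine, rad: 0 = flat on the album's left side (+y of the album), pi/2 = upright, pi = flat on its right side (-y of the album), which is the stop. The hinge is stiff (about 0.12 N m friction): the leaf stays at any angle where it is left; about 1 to 3 N at its free edge turns it.
- album: the open album: dark board 145 (x, along the spine) x 275 (y) x 11 mm thick, fixed to the counter. Origin at the centre of its underside on the counter; its x axis runs along the spine, y to the side where the leaf starts, z up.
- spine (a point): middle of the spine, on the hinge axis, 15 mm above the counter. The axis runs along the album's x. Site turns with the leaf: its x is along the spine, its y points from the spine to the free edge, its z is the normal of the brown page (up when the leaf is at 0). Spine tube 10 mm thick; brass bearing posts at both ends reach 22 mm above the counter.
- leaf_edge (a point): middle of the leaf's free edge, 120 mm from the hinge axis, half-way through its 6 mm thickness; axes as spine. The edge is straight and 130 mm long, parallel to the spine. The leaf is a board 130 mm (along the spine) x 105 mm x 6 mm, about 70 g, its near side 15 mm from the hinge axis: a brown face on its +z (up at the start), a cream face on its -z (underneath at the start).
- gift_box: bystander: loose red gift box with gold ribbon, 70 x 70 x 40 mm high; origin at the centre of its underside.
- jar: bystander: loose amber jar with gold cap, 64 mm diameter, 85 mm high; origin at the centre of its underside.
- cup: bystander: loose white cup, 66 mm across the rim, 60 mm high; origin at the centre of its underside.

How it is judged (in metres and radians):
On the way, in this order (a step that is already met when the one before it is completed fails the run):
1. the leaf has been turned up past upright (value of joint leaf above 1.7 rad).
2. the leaf lies flat on the right side (value of joint leaf above 3.06 rad), for 0.2 s.
At the end, for the whole second after the job is handed in: the leaf lies flat on the right side, within 0.08 rad (about 10 mm at its free edge) of its stop, cream page up, and gift box, jar and cup are within 20 mm of where they stood (value of joint leaf above 3.06 rad and angle between leaf_edge's own z axis and vertical above 3.06 rad and distance of each of gift_box, jar, cup from where it was at the start of the episode below 0.02 m); the robot touches nothing.
It fails at once if the leaf is pinched: the fingers press on both of its faces at once with over 5 N each (contact force between the fingers and leaf_c2 above 5 N and contact force between the fingers and leaf_c3 above 5 N).
It fails at once if the leaf is flung (turns faster than 5 rad/s) (velocity of joint leaf above 5 rad/s).
It fails at once if a bystander is pushed or carried more than 20 mm, or tipped (distance of any of gift_box, jar, cup from where it was at the start of the episode above 0.02 m or angle between any of gift_box, jar, cup's own z axis and vertical above 0.3 rad).
It also fails if it takes over 48 s, if anything falls off the work surface, if the arm or the gripper's body presses on something with over 40 N, if the wrist force passes 120 N, or if a joint passes its speed limit or range.

ROBOT

A 6-joint arm with a two-finger parallel gripper is mounted at the origin on the work surface. World frame = base frame: x ahead of the robot, y to its left, z up, the work surface at z = 0. Lengths are in mm, angles in degrees, forces in N, time in s.
With the tool pointing down it reaches from about 375 to 750 mm from the base axis. Payload 9 kg.
Tool frame: the origin (TCP) lies on the centre line of the jaws, within the pads' length; the fingertips stand 17 mm ahead of it and the grasp point (between the pads) lies 2 mm behind it; z points along the fingers, y is the line along which they close (so a half turn about z gives the same grasp; the last joint's range is limited). The gripper opens to 85 mm and grips with 20 to 120 N. Pads are 22 mm wide; open, the fingers measure 114 mm over their backs; the gripper's body (76 mm by 85 mm) begins 54 mm behind the grasp point. The pads swing forward as they close: fully open they stand 13 mm farther back than shut.
Start: joints at [62.756, 5.964, 5.575, 89.605, 0, 77.527], TCP at [152.975, 580.201, 248.331] pointing down, gripper open.
Joint ranges: [-171.21, 171.21], [-48.23, 106.86], [-62.78, 66.21], [-105.2, 120.99], [-86.42, 89.51], [-180, 180]. Speed limits (degrees/s): [127.2, 127.2, 147.25, 180, 180, 180].

INTERFACE

Orientations are given as [roll, pitch, yaw] about the fixed x, y, z axes, in that order (R = Rz(yaw) Ry(pitch) Rx(roll)).
In Python, from station import ctrl gives the robot as it stands.
- The arm moves only by the tool drive_tool, never from a script. Its argument "motion" is one flat list of numbers, 5 for each row, row after row: the finger opening in mm, from 0 to 85.4, then the shift along the world's x, y, z in units of 25 mm (1.0 is 25 mm), then the turn about the world's z in units of 10 degrees (1.0 is 10 degrees). A call has 1 to 5 rows; each row shifts and turns the commanded pose from where the row before left it; what a row does not reach is not made up. A row lasts 1/8 s, in which the tool goes at most 62.5 mm and 10.7 degrees, less where a joint would pass 70% of its speed; a pose out of reach is approached as far as the arm can. A call is refused whole if a number of a shift passes 1 or a number of a turn 1, either way. A call with a gripper value outside its range is refused whole. The fingers move at their own pace and stop on an object; the grip force is fixed at half the most. Time passes only in rows, so rows that do not move let the fingers close. It gives the time, the measured TCP pose, the force, the opening and the grip force at its end, in the units of the state.
- ctrl.read_state(): the state, without advancing time (a new reading comes with each control period).
- ctrl.snapshot(name): name is "scene" or "side" or "wrist"; returns (picture, depth): 420x560x3 uint8, red, green, blue; 420x560 float32, mm along the optical axis (not along the pixel's ray), 0 where there is no reading.
- ctrl.camera_model(name): a dict with "fx", "fy", "cx", "cy" (pixels), "D" ([k1, k2, p1, p2, k3] as OpenCV has them; the pictures are not rectified), "eye" and "rotation" of the camera in the world. Camera axes: x right, y down, z forward; pixel columns grow to the right and rows downward; lengths in mm; the calibration is good to about 2 mm. A picture is of the moment at which its call begins: read the wrist's pose just before it. camera_model takes no time and is no camera call; for the wrist camera it gives the pose at the moment of the call.
- ctrl.sign_off(): hands the job in; it is judged then, once.
The state is a dict: "time_s": time; "joints": joint angles; "joint_velocities": joint speeds; "joint_efforts": joint torques, N m; "ee_pos": TCP position; "tool_rot": TCP orientation; "wrist_force": force on the tool from outside, world axes, zero at the start; "moment": the same for the moment, N m; "opening": finger opening in mm; "grip_force": force on a finger pad.
Only numpy, scipy, OpenCV 4.12 (cv2) and the standard library are available. Lean on these libraries where they do the work, as an engineer would, in place of code of your own. Each camera call takes 0.05 s, during which the arm holds its last target. There are 200 camera calls.

## Working session

There is one attempt and no reset: what is moved stays moved. The work goes in short steps, Python scripts to look and compute and a tool call to move; the robot and the scene stay as the last step left them, time stands still between calls to the robot, and variables do not carry over. Pictures are saved under pics/ and viewed, at most 10 in all, crops included, and the job is handed in when it is done.

Besides the shell and the picture viewer there is one more tool, called after ">>>" as name(argument=value, ...) on one line, values as JSON. drive_tool: Moves the arm, as the interface text tells. Its arguments: {"type":"object","properties":{"motion":{"type":"array"}},"required":["motion"]}

```bash
mkdir -p pics; ls; cat > h.py <<'E'
import numpy as np, cv2
from station import ctrl
def shot(n,f):
    m=ctrl.camera_model(n); p,d=ctrl.snapshot(n)
    cv2.imwrite(f'pics/{f}.png',cv2.cvtColor(p,cv2.COLOR_RGB2BGR)); np.savez(f'pics/{f}.npz',p=p,d=d,**{k:np.array(m[k],float) for k in('fx','fy','cx','cy','D','eye','rotation')})
def cloud(f):
    z=np.load(f'pics/{f}.npz'); d=z['d']; h,w=d.shape
    K=np.array([[z['fx'],0,z['cx']],[0,z['fy'],z['cy']],[0,0,1]],float)
    u,v=np.meshgrid(np.arange(w),np.arange(h))
    q=cv2.undistortPoints(np.stack([u,v],-1).reshape(-1,1,2).astype(float),K,z['D']).reshape(h,w,2)
    P=np.dstack([q,np.ones((h,w))])*d[...,None]
    R=z['rotation']
    return P@R.T+z['eye'], z['p'], d>0
E
python3 - <<'E'
from h import *
print(ctrl.read_state()['time_s']); shot('scene','s0'); shot('side','d0')
for n in('scene','side'): print(ctrl.camera_model(n))
a=cv2.imread('pics/s0.png');b=cv2.imread('pics/d0.png')
cv2.imwrite('pics/both.png',cv2.resize(np.vstack([a,b]),(400,600)) )
E
```

```text
pics
0.0
{'fx': 419.77043963408676, 'fy': 419.77043963408676, 'cx': 271.20288202771445, 'cy': 213.3307414767775, 'D': array([-0.04057448,  0.        ,  0.        ,  0.        ,  0.        ]), 'eye': array([1235.2520966 ,   32.82004327,  729.07575573]), 'rotation': array([-137.74717986,    1.0544489 ,   92.37459078])}
{'fx': 398.8405567886173, 'fy': 398.8405567886173, 'cx': 277.2295586486735, 'cy': 208.9729751638815, 'D': array([-0.00489352,  0.        ,  0.        ,  0.        ,  0.        ]), 'eye': array([442.9389412 , 589.27690734, 492.50400738]), 'rotation': array([-1.25476012e+02,  2.17118160e-02, -1.64495347e+02])}
```

View pics/s0.png

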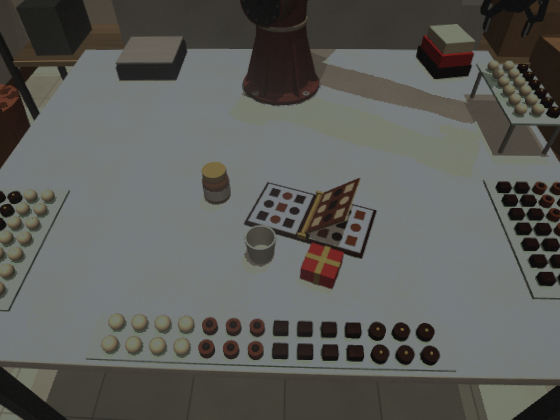

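View pics/d0.png

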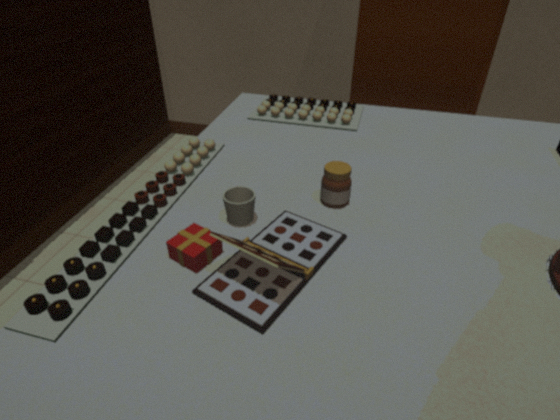

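The scene view faces the robot, so image right is +y. The leaf stands at about (335,207), rising right from the spine at about (315,213). The jar is at (215,183), the cup at (260,245) and the gift box at (322,265). In the side view the leaf is nearly edge-on at about (265,250).

```bash
sed -i "s/    R=z\['rotation'\]/    from scipy.spatial.transform import Rotation as Q; R=Q.from_euler('xyz',z['rotation'],degrees=True).as_matrix()/" h.py
python3 - <<'E'
from h import *
np.set_printoptions(precision=1,suppress=True)
for f in('s0','d0'):
    P,p,ok=cloud(f); hsv=cv2.cvtColor(p,cv2.COLOR_RGB2HSV)
    reg=ok&(P[...,0]>350)&(P[...,0]<800)&(P[...,1]>-250)&(P[...,1]<300)
    print(f,'table z',np.median(P[reg][:,2]))
    dz=reg&(P[...,2]>6)
    n,l,st,c=cv2.connectedComponentsWithStats(dz.astype(np.uint8))
    for i in range(1,n):
        if st[i,4]>60:
            q=P[l==i]; print(st[i],np.percentile(q,[1,50,99],axis=0).ravel())
    # album top board z 8..16
    al=reg&(P[...,2]>7)&(P[...,2]<17); n,l,st,c=cv2.connectedComponentsWithStats(al.astype(np.uint8))
    q=P[al&(P[...,0]>400)]
    q2=P[reg&(P[...,2]>9)&(P[...,2]<14)]
    r=cv2.minAreaRect(q2[:,:2].astype(np.float32)); print('rect',r)
E
```

```text
s0 table z 0.11668199353766795
[202 162  29  42 978] [ 494.7 -169.7    7.5  538.  -137.6   60.6  550.6 -110.1   87.4]
[ 244  178  132  110 8254] [499.2 -52.6   6.5 630.7  90.2  12.9 773.  215.3  98. ]
rect ((614.3604125976562, 10.589431762695312), (391.2700500488281, 237.8835906982422), 70.89652252197266)
d0 table z 0.3936852094701635
[ 320  160   32   47 1251] [ 484.6 -164.5    7.   513.6 -119.4   56.7  545.3 -109.    86. ]
[ 223  185   33   39 1045] [660.9 -54.8   7.1 690.1 -11.5  42.7 721.3   6.8  60.9]
[  166   210   181   122 10910] [492.  -43.3   6.6 599.8 123.6  11.4 764.1 225.5  98.6]
rect ((612.8155517578125, 19.465087890625), (380.09869384765625, 237.07968139648438), 70.66239166259766)
```

```bash
python3 - <<'E'
from h import *
np.set_printoptions(precision=1,suppress=True)
import math
A={}
allp=[]
for f in('s0','d0'):
    P,p,ok=cloud(f)
    m=ok&(P[...,2]>8.5)&(P[...,2]<14)&(P[...,0]>450)&(P[...,0]<720)&(P[...,1]>-100)&(P[...,1]<260)
    m=cv2.morphologyEx(m.astype(np.uint8),cv2.MORPH_OPEN,np.ones((3,3)))
    n,l,st,c=cv2.connectedComponentsWithStats(m)
    big=[i for i in range(1,n) if st[i,4]>400]
    q=P[np.isin(l,big)]; print(f,[st[i] for i in big]); print('rect',cv2.minAreaRect(q[:,:2].astype(np.float32)))
    allp.append(q)
    R=ok&(P[...,2]>22)&(P[...,0]>450)&(P[...,0]<790)&(P[...,1]>-70)&(P[...,1]<260)
    n,l,st,c=cv2.connectedComponentsWithStats(cv2.erode(R.astype(np.uint8),np.ones((2,2))))
    for i in range(1,n):
        if st[i,4]>30:
            s=P[l==i]; print(' obj',st[i],np.percentile(s,[1,50,99],axis=0).ravel(), np.median(p[l==i],axis=0))
            A[f,i]=s
q=np.vstack(allp); r=cv2.minAreaRect(q[:,:2].astype(np.float32)); print('both',r, cv2.boxPoints(r))
v=np.zeros((420,560,3),np.uint8)
a=cv2.imread('pics/s0.png')[150:300,180:400]; b=cv2.imread('pics/d0.png')[150:335,150:370]
cv2.imwrite('pics/z.png',np.vstack([cv2.resize(a,(440,300),interpolation=2),cv2.resize(b,(357,300),interpolation=2)[:, :] if 0 else cv2.copyMakeBorder(cv2.resize(b,(357,300)),0,0,0,83,0)])*1)
E
```

```text
s0 [array([ 251,  184,   62,   50, 1903], dtype=int32), array([ 310,  206,   62,   47, 1339], dtype=int32)]
rect ((586.0602416992188, 84.2477798461914), (263.4316711425781, 136.2672882080078), 70.45606231689453)
 obj [ 307  180   54   54 1413] [543.6  78.1  27.5 614.8 129.9  68.5 674.3 181.  100. ] [55. 34. 28.]
 obj [246 226  30  33 618] [664.2 -52.7  23.4 683.2 -23.7  44.6 725.7   5.8  61.4] [68. 67. 59.]
 obj [ 302  244   42   40 1082] [698.7  63.5  24.2 742.3 102.8  39.6 776.6 142.2  42.7] [112.  39.  36.]
d0 [array([ 251,  212,   91,   55, 2756], dtype=int32), array([ 199,  251,  105,   74, 4133], dtype=int32)]
rect ((587.1432495117188, 82.05699920654297), (266.1110534667969, 136.45654296875), 70.93013763427734)
 obj [224 187  32  31 814] [660.8 -54.5  23.5 690.3 -19.   45.5 720.3   6.9  60.8] [71. 69. 59.]
 obj [ 167  224  138   48 1909] [536.9  70.8  23.2 708.9 126.9  40.7 768.4 185.4  99.7] [97. 43. 33.]
both ((586.2348022460938, 82.5163345336914), (266.3857116699219, 138.47386169433594), 70.93013763427734) [[477.3 -20.7]
 [608.2 -66. ]
 [695.2 185.8]
 [564.3 231. ]]
```

View pics/z.png

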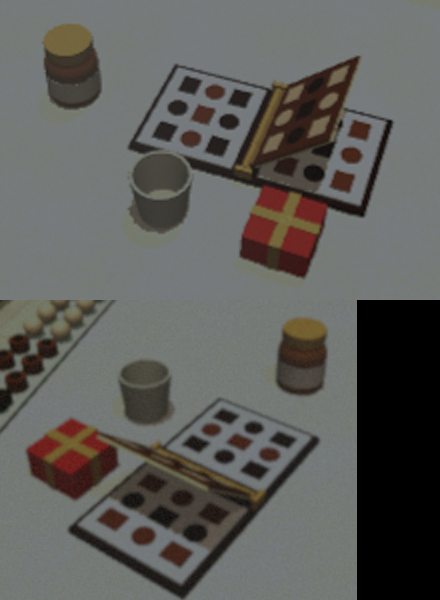

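```bash
python3 - <<'E'
from h import *
np.set_printoptions(precision=1,suppress=True)
c=np.array([586.5,82.5]); a=np.radians(70.8); y=np.array([np.cos(a),np.sin(a)]); x=np.array([y[1],-y[0]])
for f in('s0','d0'):
    P,p,ok=cloud(f)
    X=(P[...,:2]-c)@x; Y=(P[...,:2]-c)@y; Z=P[...,2]
    # spine: brass
    hs=cv2.cvtColor(p,cv2.COLOR_RGB2HSV)
    s=ok&(abs(X)<75)&(abs(Y)<15)&(Z>14)&(Z<24); print('spine X,Y,Z',np.percentile(np.c_[X[s],Y[s],Z[s]],[2,50,98],axis=0).ravel(), s.sum())
    m=ok&(abs(X)<62)&(Y>-20)&(Y<130)&(Z>25)&(Z<130)
    B=np.c_[X[m],Y[m],Z[m]]; print(len(B))
    cf=np.polyfit(B[:,2],B[:,1],1); ang=np.arctan2(1,cf[0]); print('leaf ang deg',np.degrees(ang),'Y at z=15',np.polyval(cf,15), 'Zmax',np.percentile(B[:,2],99.5),'X range',np.percentile(X[ok&(abs(Y-40)<60)&(Z>45)&(Z<110)&(abs(X)<80)],[1,99]))
    for n,mm in (('gift',ok&(X>75)&(Z>37)&(Z<45)&(P[...,1]>40)),('cup',ok&(Z>50)&(Z<65)&(P[...,0]>640)&(P[...,1]<20)),('jar',ok&(Z>78)&(P[...,1]<-80)&(P[...,1]>-200)&(P[...,0]<600)&(P[...,0]>450))):
        q=np.c_[X[mm],Y[mm],Z[mm]]; print(n,np.percentile(q,[1,50,99],axis=0).ravel(), 'world',np.median(P[mm],axis=0))
E
```

```text
spine X,Y,Z [-67.5  -6.8  15.7  12.3   2.6  20.1  72.9   9.8  23.7] 242
1324
leaf ang deg 43.09262135649221 Y at z=15 -3.1776584495469926 Zmax 100.54250819906959 X range [-63.5  65.8]
gift [ 98.   32.9  37.3 134.8  68.4  39.9 167.5 102.1  42.8] world [735.6 102.9  39.9]
cup [105.5 -96.5  50.1 132.9 -66.   58.2 169.3 -34.1  61.9] world [687.7 -25.   58.2]
jar [ -17.3 -260.    78.3   12.2 -232.6   84.8   36.8 -206.7   87.7] world [ 522.6 -140.9   84.8]
spine X,Y,Z [-72.6  -7.7  15.5 -26.7   1.   19.8  68.6  11.   22.8] 202
651
leaf ang deg 41.60579683758088 Y at z=15 -6.664857452087965 Zmax 100.53778917029081 X range [-66.1  63.5]
gift [ 95.6  33.5  37.3 128.8  71.6  40.3 165.2 101.9  42.3] world [731.4 107.6  40.3]
cup [  104.1 -1772.7    50.2  1441.8  -892.7    57.4  1889.3   -35.7    64.9] world [ 1450.8 -1331.1    57.4]
jar [ -20.2 -260.9   78.4    5.  -229.8   84.7   33.1 -207.3   86.4] world [ 515.6 -136.2   84.7]
```

```bash
python3 - <<'E'
from h import *
s=ctrl.read_state(); print(s['ee_pos'],s['tool_rot'],s['opening'],s['wrist_force'])
E
```

```text
[152.81023001 579.90654614 247.58913665] [-1.79930691e+02 -1.60817535e-02  1.65229291e+02] 85.76459623617264 [-0.1485796  -0.48060863  0.32360822]
```

>>> drive_tool(motion=[0,1,-0.8,0,0,0,1,-0.8,0,0,0,1,-0.8,0,0,0,1,-0.8,0,0,0,1,-0.8,0,0])

```text
time_s: 0.72
ee_pos: [278.6, 479.4, 247.9]
tool_rot: [-180.0, -0.0, 165.2]
wrist_force: [0.5, 0.7, -0.7]
opening: -0.0
grip_force: 0.0
```

>>> drive_tool(motion=[0,1,-0.8,0,-0.44,0,1,-0.8,0,0,0,1,-0.8,0,0,0,1,-0.8,0,0,0,1,-0.8,0,0])

```text
time_s: 1.35
ee_pos: [403.5, 379.4, 247.9]
tool_rot: [-180.0, -0.0, 160.8]
wrist_force: [0.4, -0.1, -0.4]
opening: 0.3
grip_force: 0.0
```

>>> drive_tool(motion=[0,1,-0.8,0,0,0,1,-0.8,0,0,0,1,-0.8,0,0,0,1,-0.8,0,0,0,1,-0.8,0,0])

```text
time_s: 1.98
ee_pos: [528.6, 279.4, 247.9]
tool_rot: [-180.0, -0.0, 160.8]
wrist_force: [-0.2, 0.4, 0.5]
opening: -0.0
grip_force: 0.0
```

>>> drive_tool(motion=[0,1,-0.8,0,0,0,1,-0.8,0,0,0,1,-0.8,0,0,0,1,-0.8,0,0,0,0,0,-1,0])

```text
time_s: 2.6
ee_pos: [630.3, 198.5, 224.0]
tool_rot: [179.9, 0.1, 160.7]
wrist_force: [0.2, -0.3, 0.7]
opening: -0.2
grip_force: 0.0
```

>>> drive_tool(motion=[0,0,0,-1,0,0,0,0,-1,0,0,0,0,-1,0,0,0,0,-1,0,0,0,0,-1,0])

```text
time_s: 3.22
ee_pos: [627.6, 200.1, 97.0]
tool_rot: [-180.0, -0.0, 160.8]
wrist_force: [0.2, 1.2, 0.8]
opening: -0.1
grip_force: 0.0
```

```bash
python3 - <<'E'
from h import *
shot('scene','s1'); shot('side','d1')
a=cv2.imread('pics/s1.png')[80:300,200:440]; b=cv2.imread('pics/d1.png')[110:335,150:390]
cv2.imwrite('pics/z1.png',np.hstack([cv2.resize(a,(390,360)),cv2.resize(b,(390,360))]))
s=ctrl.read_state(); print(s['ee_pos'],s['wrist_force'])
E
```

```text
[625.69517047 199.92543116  94.53939893] [-0.96798374 -1.4476614  -0.67121403]
```

View pics/z1.png

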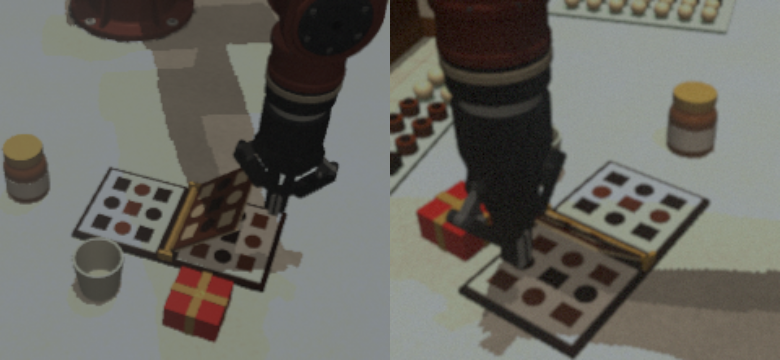

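The picture shows the closed gripper's knuckles, left view (240,155), reaching over the leaf edge at (250,170). I'll lift and turn the tool 90° so the knuckles lie along the spine.

```bash
python3 -c "
from h import *
print(ctrl.read_state()['joints'])"
```

```text
[6.33842904e+00 1.77550296e+01 2.83044176e+00 7.54094927e+01
 5.19776792e-03 2.55108666e+01]
```

>>> drive_tool(motion=[0,0,0,1,0,0,0,0,1,0])

```text
time_s: 3.58
ee_pos: [627.9, 200.2, 149.7]
tool_rot: [180.0, -0.0, 160.8]
wrist_force: [0.4, 0.3, 0.0]
opening: 0.4
grip_force: 0.0
```

>>> drive_tool(motion=[0,0,0,0,1,0,0,0,0,1,0,0,0,0,1,0,0,0,0,1,0,0,0,0,1])

```text
time_s: 4.2
ee_pos: [628.2, 200.2, 149.5]
tool_rot: [-180.0, 0.0, -148.8]
wrist_force: [0.1, 0.3, -0.4]
opening: -0.2
grip_force: 0.0
```

>>> drive_tool(motion=[0,0,0,0,1,0,0,0,0,1,0,0,0,0,1,0,0,0,0,1,0,0,0,0,0])

```text
time_s: 4.82
ee_pos: [628.2, 200.3, 149.3]
tool_rot: [-180.0, 0.0, -109.2]
wrist_force: [-0.8, 0.3, 0.3]
opening: -0.2
grip_force: 0.0
```

>>> drive_tool(motion=[0,0,0,-1,0,0,0,0,-1,0,0,0,0,0,0])

```text
time_s: 5.2
ee_pos: [626.6, 200.0, 96.6]
tool_rot: [179.8, -0.1, -109.4]
wrist_force: [-0.9, -0.1, 0.5]
opening: -0.0
grip_force: 0.0
```

>>> drive_tool(motion=[0,-0.17,-0.5,0,0,0,-0.17,-0.5,0,0,0,-0.17,-0.5,0.1,0,0,-0.17,-0.5,0.1,0,0,-0.17,-0.5,0.1,0])

```text
time_s: 5.82
ee_pos: [606.7, 136.6, 106.6]
tool_rot: [-180.0, 0.0, -109.2]
wrist_force: [0.7, 2.5, 1.2]
opening: -0.1
grip_force: 1.0
```

```bash
cat > ang.py <<'E'
from h import *
import sys
f=sys.argv[1]; shot('scene','s'+f); shot('side','d'+f)
a=cv2.imread(f'pics/s{f}.png')[80:300,200:440]; b=cv2.imread(f'pics/d{f}.png')[110:335,150:390]
cv2.imwrite(f'pics/z{f}.png',np.hstack([cv2.resize(a,(390,360)),cv2.resize(b,(390,360))]))
c=np.array([586.5,82.5]); t=np.radians(70.8); y=np.array([np.cos(t),np.sin(t)]); x=np.array([y[1],-y[0]])
s=ctrl.read_state(); e=s['ee_pos']; print('tip X,Y,Z',(e[:2]-c)@x,(e[:2]-c)@y,e[2]-17,'F',s['wrist_force'])
for n in('s','d'):
    P,p,ok=cloud(n+f); X=(P[...,:2]-c)@x; Y=(P[...,:2]-c)@y; Z=P[...,2]
    for lo,hi in((-62,-35),(35,62)):
        m=ok&(X>lo)&(X<hi)&(abs(Y)<130)&(Z>24)&(Z<142)
        if m.sum()>20: print(n,lo,m.sum(),'angle',np.degrees(np.median(np.arctan2(Z[m]-15,Y[m]))),'Zmax',np.percentile(Z[m],98))
E
python3 ang.py 2
```

```text
tip X,Y,Z 1.228322148047866 57.1238232306626 89.20993398659961 F [ 0.25600886 -0.33152615 -0.51645035]
s -62 29 angle 70.82680137807009 Zmax 89.91565160263005
s 35 112 angle 69.90607825688866 Zmax 129.11040900915893
d -62 497 angle 66.7789842237849 Zmax 128.36967487691263
d 35 151 angle 66.34106157849381 Zmax 109.42213296674743
```

View pics/z2.png

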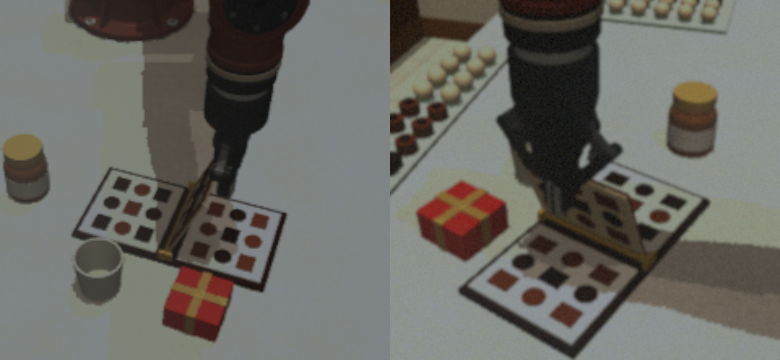

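The leaf is at about 68° and being pushed cleanly: left view shows it near (200,195), finger at (222,185). Bystanders are untouched.

>>> drive_tool(motion=[0,-0.17,-0.5,0.13,0,0,-0.17,-0.5,0.13,0,0,-0.17,-0.5,0.13,0,0,-0.17,-0.5,0,0,0,-0.17,-0.5,-0.06,0])

```text
time_s: 6.55
ee_pos: [585.2, 74.4, 114.0]
tool_rot: [180.0, 0.0, -109.2]
wrist_force: [1.4, 1.5, -1.1]
opening: -0.1
grip_force: 0.8
```

```bash
python3 ang.py 3
```

```text
tip X,Y,Z 1.4936072578559467 -8.758888572309317 96.78321963490569 F [ 0.52535495  0.16460625 -0.5367841 ]
s -62 61 angle 95.94230371551711 Zmax 64.33884293578417
s 35 283 angle 101.37727586733874 Zmax 131.26320516160047
d -62 936 angle 102.78979329495264 Zmax 130.30416403796855
d 35 652 angle 102.4456990554421 Zmax 118.63607989505908
```

View pics/z3.png

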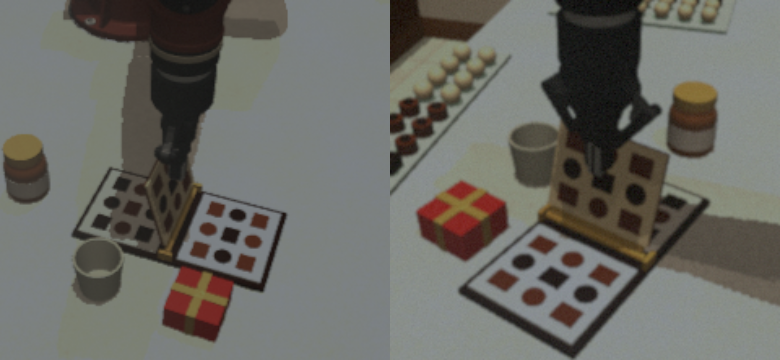

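The leaf is past upright at about 104°, with its cream page facing the side camera at (605,185). Next I follow the arc down.

>>> drive_tool(motion=[0,-0.13,-0.38,-0.12,0,0,-0.13,-0.38,-0.16,0,0,-0.12,-0.34,-0.24,0,0,-0.12,-0.34,-0.28,0,0,-0.09,-0.27,-0.33,0])

```text
time_s: 7.28
ee_pos: [570.6, 31.8, 85.4]
tool_rot: [-180.0, -0.0, -109.2]
wrist_force: [1.3, 0.9, 1.7]
opening: -0.2
grip_force: 0.8
```

>>> drive_tool(motion=[0,-0.09,-0.27,-0.36,0,0,-0.06,-0.18,-0.4,0,0,-0.06,-0.18,-0.4,0,0,-0.03,-0.08,-0.4,0])

```text
time_s: 7.78
ee_pos: [564.5, 14.4, 46.0]
tool_rot: [180.0, -0.0, -109.2]
wrist_force: [0.2, 0.0, 2.2]
opening: 0.1
grip_force: 0.7
```

```bash
python3 ang.py 4
```

```text
tip X,Y,Z 0.83848233413387 -71.50409203039919 28.25301883269615 F [-0.21943494 -0.00516012  0.09126972]
s -62 131 angle 168.43048439706362 Zmax 97.94550122039934
s 35 502 angle 168.5011581585324 Zmax 140.2909097412418
d -62 748 angle 168.81249465429522 Zmax 138.81283480887754
d 35 538 angle 168.1345766003213 Zmax 131.17288260254332
```

>>> drive_tool(motion=[0,-0.02,-0.06,-0.3,0,0,0,0,-0.14,0,0,0,0,0,0])

```text
time_s: 8.25
ee_pos: [564.0, 13.3, 35.5]
tool_rot: [180.0, -0.0, -109.2]
wrist_force: [-1.3, -0.5, -0.3]
opening: 0.0
grip_force: 0.0
```

>>> drive_tool(motion=[0,0,0,-0.08,0,0,0,0,0,0])

```text
time_s: 8.5
ee_pos: [564.4, 13.3, 34.9]
tool_rot: [-180.0, -0.0, -109.2]
wrist_force: [-4.1, 0.6, 9.3]
opening: -0.0
grip_force: 4.7
```

>>> drive_tool(motion=[0,0,0,-0.04,0,0,0,0,0,0,0,0,0,0,0])

```text
time_s: 8.88
ee_pos: [564.5, 13.2, 34.8]
tool_rot: [-180.0, -0.0, -109.2]
wrist_force: [-8.2, 1.3, 16.6]
opening: -0.1
grip_force: 8.5
```

>>> drive_tool(motion=[0,0,0,0.5,0,0,0,0,1,0,0,0,0,1,0,0,0,0,1,0,0,0,0,1,0])

```text
time_s: 9.5
ee_pos: [564.3, 13.2, 146.6]
tool_rot: [-180.0, 0.0, -109.2]
wrist_force: [0.4, 0.9, 0.2]
opening: 0.0
grip_force: 0.0
```

>>> drive_tool(motion=[0,0,1,1,0,0,0,1,1,0,0,0,1,0.5,0,0,0,1,0,0,0,0,1,0,0])

```text
time_s: 10.12
ee_pos: [564.4, 139.1, 208.5]
tool_rot: [-180.0, 0.0, -109.2]
wrist_force: [0.0, -1.2, -0.4]
opening: 0.5
grip_force: 0.0
```

>>> drive_tool(motion=[0,0,1,0,0,0,0,1,0,0,0,0,1,0,0,0,0,1,0,0,0,0,0,0,0])

```text
time_s: 10.75
ee_pos: [564.0, 239.5, 208.1]
tool_rot: [-180.0, 0.0, -109.1]
wrist_force: [-0.1, -0.4, -0.2]
opening: -0.2
grip_force: 0.0
```

```bash
python3 ang.py 5; python3 - <<'E'
from h import *
c=np.array([586.5,82.5]); t=np.radians(70.8); y=np.array([np.cos(t),np.sin(t)]); x=np.array([y[1],-y[0]])
for n in('s5','d5'):
    P,p,ok=cloud(n); X=(P[...,:2]-c)@x; Y=(P[...,:2]-c)@y; Z=P[...,2]
    for a,b in((-40,-20),(-75,-55),(-115,-95)):
        m=ok&(abs(X)<55)&(Y>a)&(Y<b)&(Z<60); print(n,a,m.sum(),np.median(Z[m]))
    for k,mm in (('gift',ok&(X>75)&(Z>37)&(Z<45)&(P[...,1]>40)&(P[...,1]<200)&(X<200)),('cup',ok&(Z>50)&(Z<65)&(P[...,0]>640)&(P[...,1]<20)&(P[...,1]>-70)&(P[...,0]<740)),('jar',ok&(Z>78)&(P[...,1]<-80)&(P[...,1]>-200)&(P[...,0]<600)&(P[...,0]>450)&(Z<92))):
        print(k,np.median(P[mm],axis=0))
E
```

```text
tip X,Y,Z -72.1758991571546 139.5421479103954 191.00077422684254 F [ 0.80586177 -0.51245049 -0.45324384]
s5 -40 304 18.128574603345612
s5 -75 301 18.175870344651685
s5 -115 293 18.19542518866831
gift [736.11908001 102.8175898   40.00383179]
cup [687.51449202 -25.0554681   58.10992728]
jar [ 521.98054485 -140.6994268    84.86476644]
d5 -40 418 18.461677839796295
d5 -75 406 18.463932412219464
d5 -115 348 18.33033643336674
gift [730.29887822 106.13310222  40.28388032]
cup [701.1641472    4.3332669   57.23441198]
jar [ 515.53581804 -135.58549938   84.74950298]
```

View pics/z5.png

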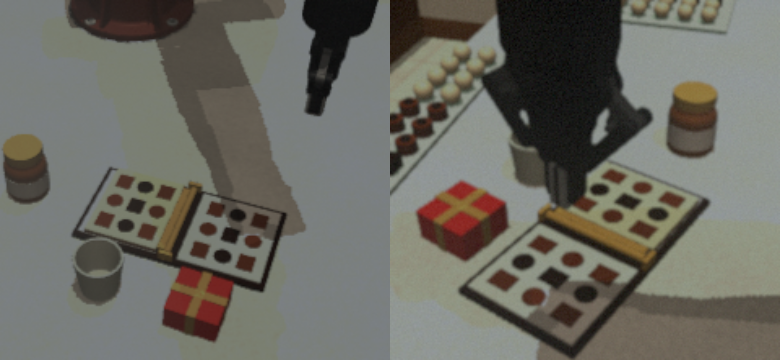

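The leaf lies flat with the cream page up, at a uniform 18 mm height. The bystanders have not moved (the different side-view cup reading comes from the arm blocking part of it), and the arm is clear.

```bash
python3 -c "
from station import ctrl
print(ctrl.sign_off())"
```

```text
the job is handed in; nothing more can be done
None
```

The leaf was pushed over the spine and pressed flat on the right side, cream page up, with gift box, jar and cup where they stood and the arm clear; the job is handed in, but the sign-off gave no verdict.

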